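# Clear the jar and flip open the wood-chunk box

## Task

First push the squat glass jar along the shelf, without lifting or tipping it, until it stands wholly off to one side of the larger hinged box that it is standing in front of. Then push up the front tab of that box's lid and flip the lid right over past upright, so that it stays leaning back fully open by itself. Leave the small hinged box shut and everything else on the shelf where it is.

Things in the scene. Friction and masses are not known exactly. Their poses are not given: they have to be found in the camera images.
- chip_box: The larger steel box, fixed to the shelf: 110 mm deep (its x) by 150 mm wide (its y) by 75 mm high, walls 4 mm. Origin: centre of its underside. Its front faces its own -x, roughly towards the robot; z up. Its thin lid (5 mm thick, up to 83 mm above the shelf when shut) is hinged along the far (+x) top rim. It stands on the left or on the right half of the shelf.
- chip_lid (a joint): Angle of the larger box's lid, rad: 0 shut, 1.57 upright, 2.0 leaning back open against its stop. The lid weighs about 0.2 kg, turns freely, falls shut from before upright and falls gently open to the stop from past upright.
- chip_tab (a point): Middle of the front lower edge of the lid's tab, which moves with the lid: the tab is a flat 5 mm tongue 60 mm wide (along the box's y) that juts 30 mm out beyond the box's front wall. When shut, this point is 85 mm in front of the box's centre and its underside 75 mm above the shelf, with free space below. It is 140 mm from the hinge.
- chip_lid_hinge (a point): Centre of the lid's hinge line: 55 mm behind the box's centre (its +x), 75 mm above the shelf, the line running along the box's y.
- jar: Squat round glass jar with a steel screw-top lid, 76 mm in diameter, 70 mm high, about 0.3 kg, standing loose in front of the larger box. Origin: centre of its underside, z up.
- rub_box: Smaller steel box, fixed, 80 by 80 mm, 50 mm high, with a hinged lid like the other's (tab 18 mm long). It is on the other half of the shelf. Origin: centre of its underside; front -x. To be left shut.
- rub_lid (a joint): Angle of the smaller box's lid, rad: 0 shut. To be left at 0.
- brush: Grey plastic grill brush lying flat at the far side of the shelf behind the boxes, 217 mm long along its x, 55 mm wide, 28 mm high. Origin: underside, near the middle. Not to be moved.
- thermometer: Stainless meat thermometer lying between the boxes: dial 40 mm across and 11 mm high at its -x end, 6 mm stem, 140 mm long in all along its x. Origin: underside, near the middle. Not to be moved.
- tip_a: Orange silicone tong tip lying on the left (+y), outward of the boxes, 68 by 26 mm, 14 mm high. Origin: underside. Not to be moved.
- tip_b: The same, lying on the right (-y), outward of the boxes. Not to be moved.
- shaker: Aluminium salt shaker standing between and behind the boxes, 42 mm in diameter, 70 mm high. Origin: centre of the underside. Not to be moved.
Mind the look-alikes: they are no part of the job. What is shaped like the jar but green, orange or pink is not meant.

How it is judged (in metres and radians):
On the way, in this order (a step that is already met when the one before it is completed fails the run):
1. the jar has been pushed clear to one side of the larger box, standing upright and still, with the lid still shut ((y of jar in the frame of chip_box above 0.105 m or y of jar in the frame of chip_box below -0.105 m) and height (world z) of jar between -0.006 and 0.006 m and angle between jar's own z axis and vertical below 0.1 rad and linear speed of jar below 0.02 m/s and value of joint chip_lid below 0.15 rad), for 0.2 s.
2. the larger box's lid is past upright and fully open (value of joint chip_lid above 1.85 rad), for 0.2 s.
At the end, for the whole second after the job is handed in: The larger box's lid leans back open at more than 1.85 rad and at rest; the jar stands upright and still on the shelf with its centre more than 105 mm to either side of the box's centre line; the small box is shut; brush, thermometer, tong tips and shaker are within 30 mm of where they were ((y of jar in the frame of chip_box above 0.105 m or y of jar in the frame of chip_box below -0.105 m) and height (world z) of jar between -0.006 and 0.006 m and angle between jar's own z axis and vertical below 0.1 rad and linear speed of jar below 0.02 m/s and value of joint chip_lid above 1.85 rad and velocity of joint chip_lid below 0.05 rad/s and value of joint rub_lid below 0.05 rad and distance of each of brush, thermometer, tip_a, tip_b, shaker from where it was at the start of the episode below 0.03 m); the robot touches nothing.
It fails at once if the jar is lifted off the shelf (height (world z) of jar above 0.015 m).
It fails at once if the jar is tipped (angle between jar's own z axis and vertical above 0.35 rad).
It fails at once if the small box is opened (value of joint rub_lid above 0.15 rad).
It fails at once if the grill brush, thermometer, a tong tip or the shaker is moved more than 30 mm (distance of any of brush, thermometer, tip_a, tip_b, shaker from where it was at the start of the episode above 0.03 m).
It also fails if it takes over 58 s, if anything falls off the work surface, if the arm or the gripper's body presses on something with over 40 N, if the wrist force passes 120 N, or if a joint passes its speed limit or range.

## Robot

A 6-joint arm with a two-finger parallel gripper is mounted at the origin on the work surface. World frame = base frame: x ahead of the robot, y to its left, z up, the work surface at z = 0. Lengths are in mm, angles in rad, forces in N, time in s.
With the tool pointing down it reaches from about 350 to 875 mm from the base axis. Payload 15.5 kg.
Tool frame: the origin (TCP) lies between the finger pads; the fingertips stand 19 mm ahead of it and the grasp point (between the pads) is the TCP; z points along the fingers, y is the line along which they close (so a half turn about z gives the same grasp; the last joint's range is limited). The gripper opens to 85 mm and grips with 20 to 120 N. Pads are 22 mm wide; open, the fingers measure 114 mm over their backs; the gripper's body (76 mm by 85 mm) begins 54 mm behind the grasp point. The pads swing forward as they close: fully open they stand 13 mm farther back than shut.
Start: joints at [-1.21, 0.494, 1.345, -0, 1.302, -0.096], TCP at [275.675, -560.919, 250.277] pointing down, gripper open.
Joint ranges: [-2.91, 2.91], [-0.82, 2.16], [0.22, 2.67], [-1.22, 4.37], [0.12, 2.79], [-3.08, 3.08]. Speed limits (rad/s): [1.89, 1.89, 2.57, 3.01, 3.01, 3.01].

## Interface

Orientations are given as a unit quaternion [w, x, y, z].
In Python, from plant import arm gives the robot as it stands. The module is installed in compiled form; this text tells all that it offers. Calls block until the motion is done:
- arm.move_to(position, orientation): joint-space move of the TCP to a pose.
- arm.move_straight(position, frame=None, speed=150, contact_N=None): straight line of the TCP; frame=None keeps the orientation; speed is the mean speed in mm/s. With contact_N (N) it stops when the force on the tool has changed by that much, and returns True; else False.
- arm.movej(angles): joint-space move.
- arm.release() and arm.close_gripper(): open the fingers fully, or close them until they stop; the grip force is fixed at half the most.
- arm.sleep(seconds).
- arm.solve_ik(position, orientation): joint angles nearest the present ones, or None.
- arm.read_camera(name): name is "scene" or "side" or "wrist"; returns (picture, depth): 480x640x3 uint8, red, green, blue; 480x640 float32, mm along the optical axis (not along the pixel's ray), 0 where there is no reading.
- arm.camera_params(name): a dict with "mtx" (3x3 intrinsics, pixels), "D" ([k1, k2, p1, p2, k3] as OpenCV has them; the pictures are not rectified), "extrinsics" (4x4, takes a point from camera to world coordinates). Camera axes: x right, y up, looking along -z (the intrinsics and any distortion apply to the point x, -y, -z); pixel columns grow to the right and rows downward; lengths in mm; the calibration is good to about 2 mm. A picture is of the moment at which its call begins: read the wrist's pose just before it. camera_params takes no time and is no camera call; for the wrist camera it gives the pose at the moment of the call.
A pose or a line that the arm cannot do raises arm.Unreachable and nothing moves.
- arm.job_done(): hands the job in; it is judged then, once.
Trained networks look in the newest picture that a camera, given by its name, has taken for a name from the list of things; names that differ only in an ending like _2 or _b are one class to them, and where a whole thing is asked for, a point or a joint stands for the part that bears it (a point fixed in the world has none). Each returns a list of dicts, best first, with "confidence" (0 to 1); they miss things now and then, are a little off and sometimes report something else, mostly with a low value. They report only what shows in the picture. A call takes as long as a camera call. They do not tell look-alikes from the thing itself.
- arm.spot_in(target, camera): "position" ([x, y, z] in mm, in world coordinates, good to about 4 mm: the middle of the surface that is visible of it).
- arm.mark_of(target, camera): "position" ([x, y, z] in mm, in world coordinates, good to about 4 mm: a listed point, or the origin of a listed thing).
Readings, each from a call of its own:
- arm.read_clock(): time.
- arm.read_joint_pos(): joint angles.
- arm.read_qvel(): joint speeds.
- arm.read_tau(): joint torques, N m.
- arm.read_eef_pos(): TCP position.
- arm.read_orientation(): TCP orientation.
- arm.read_contact_force(): force on the tool from outside, world axes, zero at the start.
- arm.read_ft_torque(): the same for the moment, N m.
- arm.read_grip_width(): finger opening in mm.
- arm.read_grip_force(): force on a finger pad.
Only numpy, scipy, OpenCV 4.12 (cv2) and the standard library are available. Lean on these libraries where they do the work, as an engineer would, in place of code of your own. Each camera call takes 0.05 s, during which the arm holds its last target. There are 200 camera calls.

## Working session

There is one attempt and no reset: what is moved stays moved. The work goes in short steps, each a Python script; the robot and the scene stay as the last script left them, time stands still between calls to the robot, and variables do not carry over. Pictures are saved under pics/ and viewed, at most 10 in all, crops included, and the job is handed in when it is done.

```bash
mkdir -p pics; python3 - <<'E'
from plant import arm
import cv2, numpy as np
print(arm.read_clock(), arm.read_orientation())
for c in ["scene","side"]:
    p,d=arm.read_camera(c); cv2.imwrite(f"pics/{c}0.png",p[:,:,::-1])
    E=arm.camera_params(c)["extrinsics"]; print(c,np.round(E[:3,3]),np.round(-E[:3,2],2))
    for t in ["chip_box","chip_tab","chip_lid_hinge","jar","rub_box","thermometer","shaker","tip_a","brush"]:
        print(t,[(np.round(r["position"]).tolist(),round(r["confidence"],2)) for r in arm.mark_of(t,c)])
E
```

```text
0.0 [-6.00505325e-04  9.74030988e-01  2.26413928e-01 -7.93120128e-05]
scene [1313.  -92.  647.] [-0.78  0.1  -0.62]
chip_box [([600.0, 179.0, 1.0], 0.89), ([705.0, 2.0, -4.0], 0.37), ([771.0, -29.0, -2.0], 0.36)]
chip_tab [([519.0, 181.0, 77.0], 0.94)]
chip_lid_hinge [([657.0, 176.0, 76.0], 0.68)]
jar [([463.0, 201.0, -2.0], 0.97), ([399.0, 20.0, 2.0], 0.96), ([335.0, 298.0, 4.0], 0.65), ([324.0, 184.0, 1.0], 0.6)]
rub_box [([619.0, -157.0, 0.0], 0.97)]
thermometer [([587.0, 1.0, -1.0], 0.76)]
shaker [([704.0, 5.0, -6.0], 0.96), ([655.0, 174.0, 76.0], 0.37)]
tip_a [([653.0, 384.0, -1.0], 0.97), ([681.0, -371.0, -0.0], 0.97)]
brush [([768.0, -29.0, -5.0], 0.96)]
side [ -90.  698. 1177.] [ 0.43 -0.47 -0.77]
chip_box [([602.0, 180.0, 1.0], 0.9)]
chip_tab [([518.0, 179.0, 78.0], 0.61)]
chip_lid_hinge [([658.0, 181.0, 74.0], 0.6)]
jar [([326.0, 192.0, 2.0], 0.92), ([399.0, 19.0, 4.0], 0.81), ([339.0, 301.0, -1.0], 0.8), ([465.0, 198.0, 0.0], 0.72)]
rub_box [([621.0, -157.0, 3.0], 0.57)]
thermometer [([591.0, 3.0, -0.0], 0.71), ([624.0, -157.0, 0.0], 0.31)]
shaker [([701.0, 2.0, 1.0], 0.65)]
tip_a [([653.0, 390.0, 0.0], 0.61), ([684.0, -378.0, -4.0], 0.5)]
brush [([769.0, -27.0, -6.0], 0.9), ([517.0, 179.0, 78.0], 0.18)]
```

View pics/side0.png

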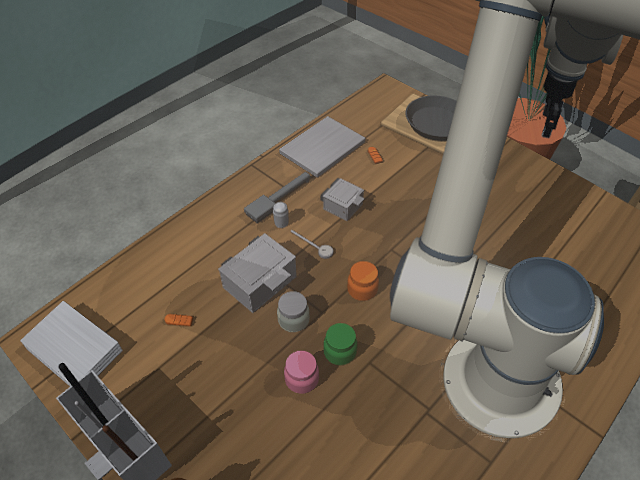

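View pics/scene0.png

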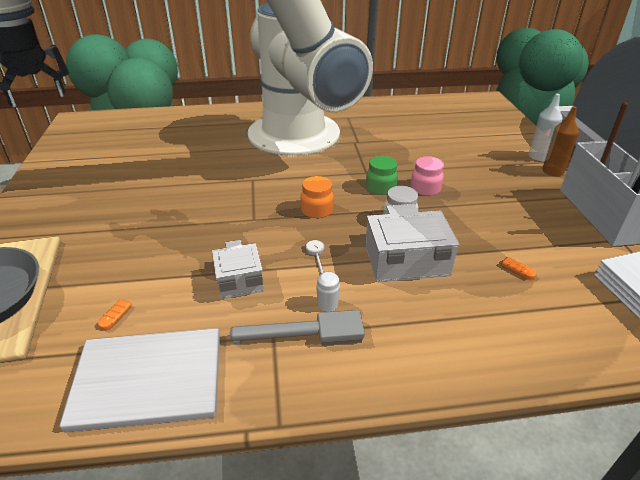

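The grey jar (side view, pixel 293,312) stands at about (464,199). The larger box is at (601,180), and the pink, green and orange jars are look-alikes. Next I'll refine the box yaw from depth and check IK for both phases.

```bash
cat > h.py <<'E'
import numpy as np, cv2
from scipy.spatial.transform import Rotation as R
def quat(z,y):
    z=np.array(z,float);z/=np.linalg.norm(z);y=np.array(y,float);y-=z*(y@z);y/=np.linalg.norm(y)
    q=R.from_matrix(np.c_[np.cross(y,z),y,z]).as_quat();return [q[3],*q[:3]]
def cloud(arm,c):
    p,d=arm.read_camera(c);P=arm.camera_params(c);v,u=np.nonzero(d>0)
    n=cv2.undistortPoints(np.c_[u,v].astype(np.float64)[:,None],np.array(P["mtx"]),np.array(P["D"]))[:,0];z=d[v,u][:,None]
    return p,np.c_[n[:,:1]*z,-n[:,1:]*z,-z]@P["extrinsics"][:3,:3].T+P["extrinsics"][:3,3]
E
cat > plan.py <<'E'
from h import *
def tilt(p,yaw,sg): return quat([np.cos(p)*np.cos(yaw),np.cos(p)*np.sin(yaw),-np.sin(p)],[-sg*np.sin(yaw),sg*np.cos(yaw),0])
def lift_tcp(th,p,hinge,yaw,r=122,h=11,dn=0):
    # upper fingertip corner under the lid at radius r from the hinge
    x,z=-r*np.cos(th),r*np.sin(th)-dn
    x-=19*np.cos(p)+h*np.sin(p); z+=19*np.sin(p)-h*np.cos(p)
    return [hinge[0]+x*np.cos(yaw),hinge[1]+x*np.sin(yaw),hinge[2]+z]
E
python3 - <<'E'
from plant import arm
from plan import *
for c in ["scene","side"]:
    p,w=cloud(arm,c)
    m=(w[:,2]>76)&(w[:,2]<92)&(abs(w[:,0]-590)<120)&(abs(w[:,1]-180)<110)
    print(c,m.sum(),np.median(w[m,2]),cv2.minAreaRect(w[m,:2].astype(np.float32)),w[m].min(0),w[m].max(0))
    j=(w[:,2]>63)&(w[:,2]<75)&(np.hypot(w[:,0]-464,w[:,1]-199)<48)
    print(j.sum(),cv2.minEnclosingCircle(w[j,:2].astype(np.float32)))
for s in (1,-1):
    print([np.round(q,2) if (q:=arm.solve_ik([464,118,z],quat([0,0,-1],[s,0,0]))) is not None else None for z in (200,40)])
    for deg in (25,35,45):
        p=np.radians(deg)
        print(s,deg,[np.round(q,2).tolist() if (q:=arm.solve_ik(lift_tcp(t,p,[656,179,75],0,dn=20*(t==0)),tilt(p,0,s))) is not None else None for t in (0,.6,1.2,1.8)])
E
```

```text
scene 3310 82.7168616614835 ((589.5927734375, 179.76675415039062), (155.58743286132812, 155.50502014160156), 89.91327667236328) [511.80402604 101.88439375  76.00642588] [667.29447119 257.56461017  87.7360496 ]
485 ((463.77239990234375, 199.8189239501953), 34.768898010253906)
side 2627 81.90228557267278 ((570.7948608398438, 180.4530029296875), (155.66787719726562, 189.3491668701172), 89.38984680175781) [476.25264197 102.3826097   76.04098275] [666.09099543 258.2196423   91.91185494]
579 ((464.96661376953125, 200.9537353515625), 35.184303283691406)
[array([ 0.12,  0.35,  1.76, -0.  ,  1.03,  0.12]), array([ 0.12,  0.63,  1.9 , -0.  ,  0.61,  0.12])]
1 25 [[0.46, 1.18, 2.4, 3.56, 1.53, 1.76], [0.43, 0.86, 2.37, 3.56, 1.22, 1.61], [0.36, 0.68, 2.23, 3.56, 0.92, 1.47], [0.3, 0.67, 2.07, 3.54, 0.76, 1.4]]
1 35 [[0.42, 0.97, 2.36, 3.52, 1.14, 1.66], [0.4, 0.66, 2.29, 3.6, 0.79, 1.47], [0.34, 0.54, 2.14, 3.7, 0.54, 1.28], [0.28, 0.56, 1.98, 3.75, 0.41, 1.17]]
1 45 [[0.38, 0.79, 2.28, 3.55, 0.72, 1.53], [0.36, 0.53, 2.18, 3.81, 0.41, 1.2], [0.31, 0.45, 2.03, 4.29, 0.24, 0.65], None]
[array([ 0.12,  0.35,  1.76, -0.  ,  1.03, -3.02]), array([ 0.12,  0.63,  1.9 , -0.  ,  0.61, -3.02])]
-1 25 [[0.46, 1.18, 2.4, 3.56, 1.53, -1.38], [0.43, 0.86, 2.37, 3.56, 1.22, -1.53], [0.36, 0.68, 2.23, 3.56, 0.92, -1.67], [0.3, 0.67, 2.07, 3.54, 0.76, -1.74]]
-1 35 [[0.42, 0.97, 2.36, 3.52, 1.14, -1.49], [0.4, 0.66, 2.29, 3.6, 0.79, -1.67], [0.34, 0.54, 2.14, 3.7, 0.54, -1.86], [0.28, 0.56, 1.98, 3.75, 0.41, -1.97]]
-1 45 [[0.38, 0.79, 2.28, 3.55, 0.72, -1.61], [0.36, 0.53, 2.18, 3.81, 0.41, -1.94], [0.31, 0.45, 2.03, 4.29, 0.24, -2.49], None]
```

```bash
python3 - <<'E'
from plant import arm
from plan import *
q=quat([0,0,-1],[1,0,0])
arm.close_gripper()
arm.move_to([464,118,200],q)
arm.move_straight([464,118,42])
print(arm.read_eef_pos(),arm.read_contact_force())
arm.move_straight([464,257,42],speed=45)
print(arm.read_contact_force())
arm.move_straight([464,235,42],speed=100); arm.sleep(.3)
arm.move_straight([464,235,250],speed=200)
for c in ["scene","side"]:
    p,w=cloud(arm,c); cv2.imwrite(f"pics/{c}1.png",p[:,:,::-1])
    print([(np.round(r["position"]).tolist(),round(r["confidence"],2)) for r in arm.mark_of("jar",c)])
    j=(w[:,2]>63)&(w[:,2]<75)&(np.hypot(w[:,0]-464,w[:,1]-300)<55)
    print(cv2.minEnclosingCircle(w[j,:2].astype(np.float32)))
print(arm.read_clock())
E
```

```text
[464.36228413 118.01889584  42.56939782] [-0.00484852  0.24094924 -0.03767948]
[ 0.26692624 -1.4170894  -0.2997785 ]
[([326.0, 184.0, -6.0], 0.93), ([337.0, 298.0, 3.0], 0.78), ([460.0, 304.0, -1.0], 0.72), ([401.0, 20.0, 2.0], 0.65)]
((460.1946105957031, 306.1604919433594), 35.08509826660156)
[([326.0, 189.0, 5.0], 0.88), ([336.0, 302.0, 1.0], 0.85), ([458.0, 304.0, 1.0], 0.79), ([400.0, 20.0, 3.0], 0.55)]
((460.0575866699219, 306.1785888671875), 35.70709228515625)
10.875
```

View pics/side1.png

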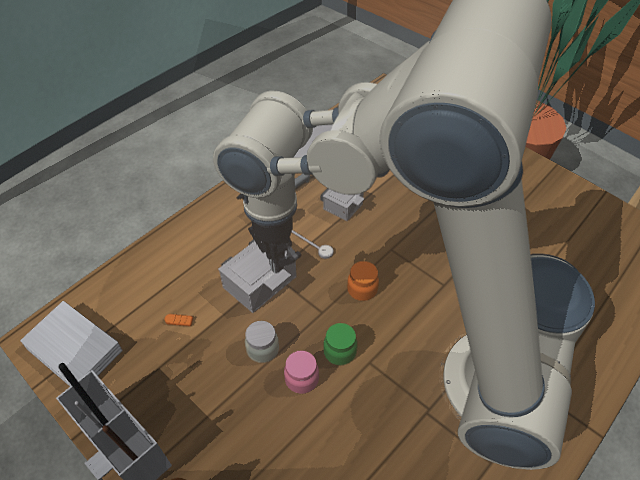

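The jar now stands at (460,305), 125 mm to the side of the box's centre line. Grey jar pixel is (262,341), upright. Now I'll move the finger under the tab.

```bash
python3 - <<'E'
from plant import arm
from plan import *
p=np.radians(35);H=[655,180,75];q0=arm.read_joint_pos()
s=min((1,-1),key=lambda s:abs(arm.solve_ik(lift_tcp(0,p,H,0,dn=24),tilt(p,0,s))[5]-q0[5]))
q=tilt(p,0,s); st=np.array(lift_tcp(0,p,H,0,dn=24)); d=np.array([np.cos(p),0,-np.sin(p)])
pre=st-100*d
arm.move_to((pre+[0,0,180]).tolist(),q)
print(s,arm.read_joint_pos(),pre,st,arm.read_clock())
arm.move_straight(pre.tolist(),speed=150)
print("hit",arm.move_straight(st.tolist(),speed=80,contact_N=8),arm.read_eef_pos(),arm.read_contact_force(),arm.read_clock())
p_,_=arm.read_camera("side");cv2.imwrite("pics/side2.png",p_[:,:,::-1])
E
```

```text
1 [0.5705475  0.15761154 2.31257729 4.31962182 0.49942046 0.79325788] [429.21156593 180.         110.24492344] [511.12677036 180.          52.8872798 ] 14.6167
hit False [510.75639144 180.04090377  53.02955444] [ 0.59673421 -1.08946354  0.91658163] 17.5167
```

View pics/side2.png

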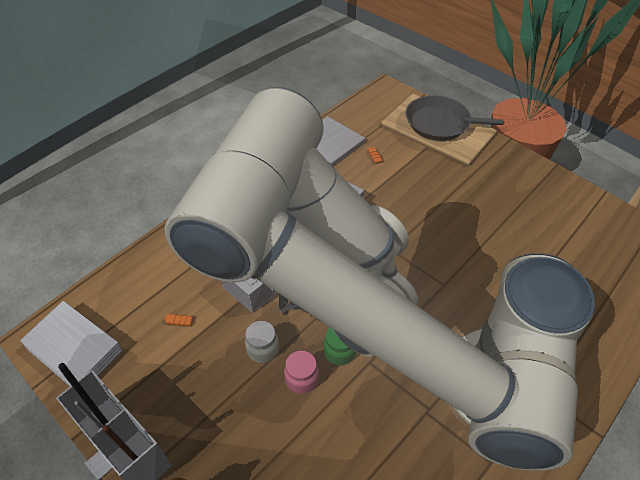

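The finger is under the tab with no contact and nothing disturbed (jar pixel still 262,341). Now I'll lift along the arc.

```bash
python3 - <<'E'
from plant import arm
from plan import *
p=np.radians(35);H=[655,180,75]
for t in [0.1,.4,.7,1.0,1.25,1.5,1.7,1.85]:
    arm.move_straight(lift_tcp(t,p,H,0),speed=70)
    print(t,np.round(arm.read_eef_pos()),np.round(arm.read_contact_force(),1),arm.read_clock())
e=arm.read_eef_pos()
arm.move_straight([e[0]-120,e[1],e[2]+80],speed=150)
arm.sleep(.5)
for c in ["scene","side"]:
    im,_=arm.read_camera(c);cv2.imwrite(f"pics/{c}3.png",im[:,:,::-1])
    for t in ["chip_tab","jar"]: print(t,[(np.round(r["position"]).tolist(),round(r["confidence"],2)) for r in arm.mark_of(t,c)])
print(arm.read_contact_force(),arm.read_clock())
E
```

```text
0.1 [512. 180.  89.] [-2.8 -0.3 -0.4] 18.2333
0.4 [521. 180. 124.] [-0.5 -0.4  0.1] 18.9083
0.7 [540. 180. 155.] [-1.   0.2 -0.5] 19.5833
1.0 [567. 180. 179.] [-0.2 -0.3  0.9] 20.2583
1.25 [594. 180. 192.] [-0.5 -1.1  0.3] 20.8417
1.5 [625. 180. 199.] [-0.3 -0.6  0.8] 21.425
1.7 [649. 180. 198.] [ 0.4 -0.  -0.2] 21.925
1.85 [667. 180. 194.] [-0.1 -0.2 -0. ] 22.3333
chip_tab [([716.0, 178.0, 207.0], 0.91)]
jar [([461.0, 306.0, -0.0], 0.86), ([325.0, 187.0, -0.0], 0.79), ([772.0, -27.0, -2.0], 0.72), ([403.0, 19.0, 3.0], 0.7), ([336.0, 297.0, 1.0], 0.65)]
chip_tab [([716.0, 181.0, 205.0], 0.89)]
jar [([326.0, 191.0, 3.0], 0.98), ([401.0, 22.0, 4.0], 0.82), ([341.0, 305.0, -4.0], 0.57), ([459.0, 300.0, -1.0], 0.56)]
[0.31617981 1.02276596 0.245699  ] 24.2417
```

View pics/scene3.png

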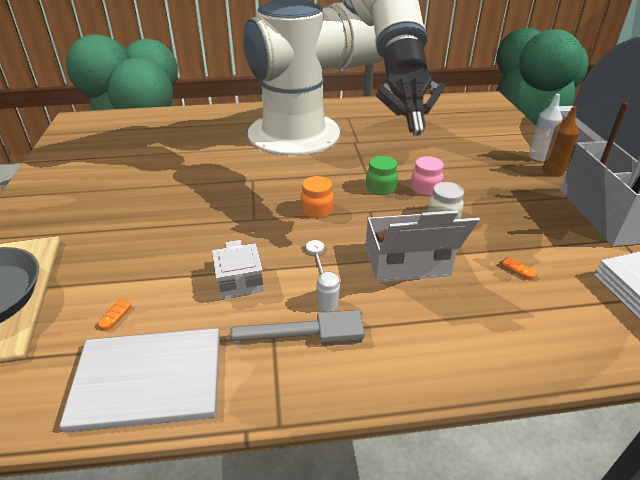

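The lid leans back at about 2.0 rad (tab at 716,206 mm; lid at pixel 425,230). The jar is clear to one side (pixel 447,200), everything else looks unmoved, and the arm is free.

```bash
python3 -c "
from plant import arm
arm.sleep(.5);print(arm.job_done())"
```

```text
the job is handed in; nothing more can be done
None
```

The job is handed in: the jar stands upright about 125 mm to one side of the larger box's centre line, its lid leans back open at about 2.0 rad, and the small box is still shut with nothing else visibly moved (no verdict was returned).

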